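Load the brass bearing sleeve into the gauging ramp

ROBOT

A 6-joint arm with a two-finger parallel gripper is mounted at the origin on the work surface. World frame = base frame: x ahead of the robot, y to its left, z up, the work surface at z = 0. Lengths are in m, angles in rad, forces in N, time in s.
With the tool pointing down it reaches from about 0.2 to 0.875 m from the base axis. Payload 3.4 kg.
Tool frame: the origin (TCP) lies at the very end of the fingers, on their centre line; the grasp point (between the pads) lies 19 mm behind it; z points along the fingers, y is the direction in which the jaws open and shut (so a half turn about z gives the same grasp; the last joint's range is limited). The gripper opens to 94 mm and grips with 3 to 60 N. Pads are 16 mm wide; open, the fingers measure 119 mm over their backs; the gripper's body (75 mm by 177 mm) begins 78 mm behind the grasp point.
Start: joints at [0.981, 0.276, 1.505, -0, 1.361, -0.121], TCP at [0.26, 0.513, 0.205] pointing down, gripper open.
Joint ranges: [-2.89, 2.89], [-0.75, 2.08], [0.22, 2.7], [-1.18, 4.32], [0.11, 2.71], [-2.7, 2.7]. Speed limits (rad/s): [2.57, 2.57, 3.14, 3.14, 3.14, 3.14].

INTERFACE

Orientations are given as a 3x3 rotation matrix whose columns are the frame's x, y, z axes.
In Python, from plant import observe, optics, ctrl gives the robot as it stands.
- The arm moves only by the tool send_rows, never from a script. Its argument "steps" is a list of rows, each an object of numbers: "wx", "wy", "wz": the turn, a rotation vector about the tool's x, y, z in degrees; "x", "y", "z": the shift along the tool's x, y, z in cm; "fingers": the finger opening in cm, from 0 to 9.4. A call has 1 to 20 rows; each row shifts and turns the pose as measured when the row begins, along the tool's axes as they then stand; what a row does not reach is not made up. A row lasts 1/8 s, in which the tool goes at most 62.5 mm and 10.7 degrees, less where a joint would pass 70% of its speed; a pose out of reach is approached as far as the arm can. A call is refused whole if a number of a shift passes 6.25 or a number of a turn 10.7, either way. A call with a gripper value outside its range is refused whole. The fingers move at their own pace and stop on an object; the grip force is fixed at half the most. Time passes only in rows, so rows that do not move let the fingers close. It gives the time, the measured TCP pose, the force and the opening at its end, in the units of the state.
- observe(): the state, without advancing time (a new reading comes with each control period).
- optics.grab_frame(name): name is "scene" or "top"; returns a dict with "image" (420x560x3 uint8, blue, green, red), "depth" (420x560 float32, m along the optical axis (not along the pixel's ray), 0 where there is no reading), "fovy" (degrees; the focal length in pixels is half the picture's height over the tangent of half this angle, whatever the lens; pixels are square), "cx", "cy" (the principal point, pixels), "extrinsics" (4x4, takes a point from world to camera coordinates). Camera axes: x right, y down, z forward; pixel columns grow to the right and rows downward; lengths in m; the calibration is good to about 2 mm. A picture is of the moment at which its call begins.
- ctrl.hand_in(): hands the job in, once; it reports no verdict.
Trained networks look in the newest picture that a camera, given by its name, has taken for a name from the list of things; names that differ only in an ending like _2 or _b are one class to them, and where a whole thing is asked for, a point or a joint stands for the part that bears it (a point fixed in the world has none). Each returns a list of dicts, best first, with "p" (0 to 1); they miss things now and then, are a little off and sometimes report something else, mostly with a low value. They report only what shows in the picture. A call takes as long as a camera call. They do not tell look-alikes from the thing itself.
- optics.find_in(camera, query): "at" ([x, y, z] in m, in the coordinates of the camera as it stood for that picture, good to about 4 mm: the middle of the surface that is visible of it).
- optics.spot_point(camera, query): "at" ([x, y, z] in m, in the coordinates of the camera as it stood for that picture, good to about 4 mm: a listed point, or the origin of a listed thing).
The state is a dict: "t": time; "joints": joint angles; "dq": joint speeds; "joint_efforts": joint torques, N m; "position": TCP position; "ee_rot": TCP orientation; "force": force on the tool from outside, world axes, zero at the start; "wrist_torque": the same for the moment, N m; "gripper_width": finger opening in m.
Only numpy, scipy, OpenCV 4.12 (cv2) and the standard library are available. Lean on these libraries where they do the work, as an engineer would, in place of code of your own. Each camera call takes 0.05 s, during which the arm holds its last target. There are 200 camera calls.

TASK

With your fingertips, slowly push the brass sleeve up its lane of the ramp and over the crest, keeping it from rolling back, until it rests against the stop at the top; do not lift it. Only then press the green button fully down to start the gauge, and let it come back up. Leave the dark steel sleeve in the other lane and everything else on the bench where they are.

Things in the scene. Friction and masses are not known exactly. Their poses are not given: they have to be found in the camera images.
- brass_sleeve: loose brass bearing sleeve, a lying cylinder 44 mm in diameter and 70 mm long, 0.25 to 0.55 kg, rolls freely; origin at its centre, its y along its axis, across the lane (x and z turn as it rolls). It starts in the valley at the ramp's foot, in either lane
- steel_sleeve: the same sleeve in dark steel, resting in the valley of the other lane; origin at its centre. Leave alone
- ramp: fixed two-lane aluminium ramp, blue guides. x points uphill (level), y across the lanes, z up; origin on the bench under the valley line at its foot, midway between the lanes. Lane centres at y = -42 and +42 mm; lanes 76 mm wide between guides 8 mm thick, 14 mm proud of the surface. A sleeve rests in the valley with its centre at x = 0, z = 46 mm; against the stop at x = 172, z = 63 mm
- slope: a frame lying in the ramp's sloped surface: origin on the valley line (24 mm above the bench), midway between the lanes, x up the 7 degree slope, z square to it; a sleeve on the slope has its centre at z = 22 mm. Behind the valley the surface rises 5 degrees to an open end 65 mm back (30 mm high)
- crest (a point): crest line of the ramp, midway between the lanes: ramp x = 150, 42.4 mm above the bench. Beyond it the surface falls 4 degrees to the stop: past the crest a sleeve rolls to the stop by itself and stays; short of it, it rolls back when let go
- stop (a point): foot of the stop's face, midway between the lanes: ramp x = 194, 39.3 mm above the bench. The stop is an upright dark steel wall across both lanes, its top 76 mm above the bench; two small black sensor blocks stand behind it, to ramp x = 242 mm, 66 mm high
- start_top (a point): centre of the top of the round green push button (40 mm across, 22 mm above the bench, in a yellow housing 56 mm across); pressed straight down
- start (a joint): travel of the green button, 0 up to 0.006 m fully down; sprung, about 4 N holds it down, springs back when released
- volume_knob: loose turned aluminium volume knob, 42 mm across, 24 mm tall, standing on the bench; origin at the centre of its underside. Leave alone
- capacitor: loose blue can capacitor, 35 mm across, 50 mm tall, standing; origin at the centre of its underside. Leave alone
- driver: loose screwdriver lying on the bench along its x. Leave alone
- tape_roll: loose yellow ring (roll of tape), 90 mm across, 24 mm tall, lying flat; origin at the centre of its underside. Leave alone
- screw_cup: loose white plastic cup, 64 mm across, 45 mm tall; origin at the centre of its underside. Leave alone
Mind the look-alikes: they are no part of the job. There is more than one size of the brass_sleeve; the job needs the larger.

How it is judged:
By the outcome, as a careful person would: the job done as asked, in the order asked, and still so for the second after the job is handed in, with the robot touching nothing.
It also fails if it takes over 48 s, if anything falls off the work surface, if the arm or the gripper's body presses on something with over 40 N, if the wrist force passes 120 N, or if a joint passes its speed limit or range.

## Working session

There is one attempt and no reset: what is moved stays moved. The work goes in short steps, Python scripts to look and compute and a tool call to move; the robot and the scene stay as the last step left them, time stands still between calls to the robot, and variables do not carry over. Pictures are saved under pics/ and viewed, about 8 in all and at most 12, crops included, and the job is handed in when it is done.

Besides the shell and the picture viewer there is one more tool, called after "Request:" as name(argument=value, ...), one argument or row to a line, values as JSON. send_rows: Moves the arm, as the interface text tells. Its arguments: {"type":"object","properties":{"steps":{"type":"array","items":{"type":"object","properties":{"wx":{"type":"number"},"wy":{"type":"number"},"wz":{"type":"number"},"x":{"type":"number"},"y":{"type":"number"},"z":{"type":"number"},"fingers":{"type":"number"}}}}},"required":["steps"]}

```bash
mkdir -p pics; cat > h.py <<'E'
import numpy as np, cv2
from plant import observe, optics, ctrl
def w(f,p):
    return (np.linalg.inv(f["extrinsics"])@np.r_[p,1])[:3]
def px(f,p):
    fl=f["image"].shape[0]/2/np.tan(np.radians(f["fovy"]/2)); c=(f["extrinsics"]@np.r_[p,1])[:3]
    return fl*c[0]/c[2]+f["cx"], fl*c[1]/c[2]+f["cy"]
E
python3 - <<'E'
from h import *
np.set_printoptions(precision=3,suppress=True)
ims=[]
for c in("scene","top"):
    f=optics.grab_frame(c); cv2.imwrite(f"pics/{c}0.png",f["image"])
    for q in("brass_sleeve","steel_sleeve","ramp","slope","crest","stop","start_top","tape_roll","screw_cup","volume_knob","capacitor","driver"):
        for r in optics.spot_point(c,q)[:3]:
            P=w(f,r["at"]); print(c,q,round(r["p"],2),P,np.round(px(f,P)))
s=observe(); print(s["position"],s["ee_rot"],s["t"])
E
```

```text
scene brass_sleeve 0.86 [ 0.593 -0.085  0.047] [256. 223.]
scene brass_sleeve 0.58 [ 0.728 -0.062  0.016] [264. 275.]
scene brass_sleeve 0.33 [ 0.724 -0.237  0.   ] [188. 277.]
scene steel_sleeve 0.96 [ 0.513 -0.114  0.047] [245. 201.]
scene steel_sleeve 0.47 [ 0.649  0.369 -0.001] [444. 256.]
scene steel_sleeve 0.15 [ 0.328 -0.456  0.004] [128. 168.]
scene ramp 0.94 [ 0.55  -0.099  0.002] [251. 224.]
scene crest 0.57 [0.502 0.043 0.048] [307. 199.]
scene stop 0.79 [0.485 0.083 0.045] [322. 195.]
scene start_top 0.43 [ 0.55  -0.326  0.027] [160. 216.]
scene start_top 0.24 [ 0.329 -0.456  0.003] [128. 168.]
scene tape_roll 0.59 [ 0.725 -0.237 -0.   ] [188. 277.]
scene tape_roll 0.52 [0.485 0.081 0.043] [321. 196.]
scene screw_cup 0.61 [ 0.65  -0.424 -0.003] [114. 253.]
scene volume_knob 0.76 [0.487 0.382 0.004] [435. 209.]
scene volume_knob 0.2 [ 0.545 -0.322  0.022] [162. 216.]
scene capacitor 0.6 [ 0.652  0.37  -0.002] [445. 257.]
scene driver 0.65 [ 0.33  -0.453  0.003] [129. 168.]
scene driver 0.2 [ 0.646  0.37  -0.002] [444. 255.]
top brass_sleeve 0.95 [ 0.585 -0.084  0.052] [288. 210.]
top brass_sleeve 0.69 [ 0.722 -0.068  0.017] [280. 165.]
top brass_sleeve 0.55 [ 0.329 -0.452  0.001] [432. 304.]
top steel_sleeve 0.77 [ 0.505 -0.107  0.045] [298. 240.]
top ramp 0.81 [ 0.545 -0.094  0.002] [292. 229.]
top ramp 0.54 [ 0.51  -0.11   0.049] [299. 238.]
top crest 0.65 [0.497 0.042 0.042] [241. 246.]
top stop 0.6 [0.484 0.084 0.035] [226. 252.]
top start_top 0.48 [ 0.541 -0.328  0.019] [380. 226.]
top tape_roll 0.82 [ 0.722 -0.242  0.002] [343. 164.]
top screw_cup 0.72 [ 0.641 -0.423 -0.003] [410. 191.]
top volume_knob 0.57 [ 0.487  0.385 -0.001] [115. 257.]
top capacitor 0.79 [0.642 0.37  0.002] [122. 200.]
top driver 0.8 [ 0.327 -0.454  0.004] [433. 305.]
[0.26  0.513 0.206] [[-0.892  0.452  0.   ]
 [ 0.452  0.892  0.   ]
 [-0.     0.    -1.   ]] 1.3
```

View pics/scene0.png

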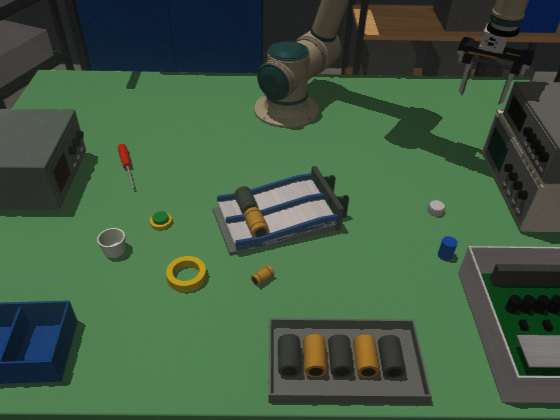

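View pics/top0.png

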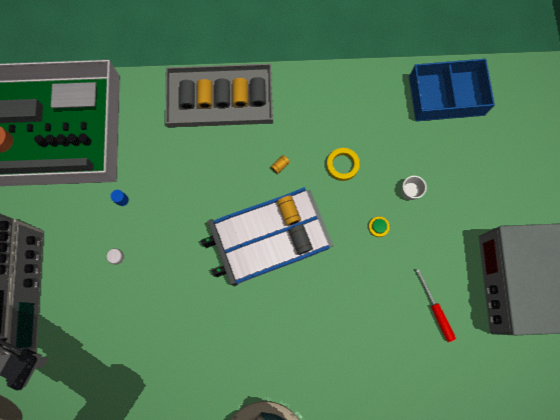

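The scene view shows the ramp at about (280,215), with the brass sleeve at (256,222) and the steel one at (245,200) in the valley, and the stop at (325,190). The green button is at (161,218). The small brass look-alike on the bench at (263,276) is not part of the job. The network points agree: ramp origin ≈ (0.549, -0.098), uphill at ≈ 109° in world yaw. I'll turn the tool 44° and go above the spot behind the brass sleeve.

Request:
send_rows(
  steps=[
    {"wz": 8.8,"fingers": 3},
    {"wz": 8.8,"fingers": 3},
    {"wz": 8.8,"fingers": 3},
    {"wz": 8.8,"fingers": 3},
    {"wz": 8.8,"fingers": 3},
    {"x": -5.5,"y": 1,"fingers": 3},
    {"x": -5.5,"y": 1,"fingers": 3},
    {"x": -5.5,"y": 1,"fingers": 3},
    {"x": -5.5,"y": 1,"fingers": 3},
    {"x": -5.5,"y": 1,"fingers": 3},
    {"x": -5.5,"y": 1,"fingers": 3},
    {"x": -5.5,"y": 1,"fingers": 3},
    {"x": -5.5,"y": 1,"fingers": 3},
    {"x": -5.5,"y": 1,"fingers": 3},
    {"x": -5.5,"y": 1,"fingers": 3},
    {"x": -5.5,"y": 1,"fingers": 3},
    {"x": -5.5,"y": 1,"fingers": 3},
  ],
)

```text
invalid input
```

```bash
cat > m.py <<'E'
from h import *
np.set_printoptions(precision=4,suppress=True)
O=np.array([.549,-.098,0]);R=np.array([[-.3256,-.9455,0],[.9455,-.3256,0],[0,0,1.]])
s=observe();print(s["t"],"ramp tcp",R.T@(s["position"]-O),"yaw y",np.degrees(np.arctan2(s["ee_rot"][1,1],s["ee_rot"][0,1])),s["ee_rot"][:,2],s["gripper_width"],s["force"])
E
python3 - <<'E'
from m import *
for c in("scene","top"):
    f=optics.grab_frame(c)
    for q in("brass_sleeve","steel_sleeve","ramp","slope","crest","stop","start_top"):
        for r in optics.spot_point(c,q)[:2]:
            P=w(f,r["at"]); print(c,q,round(r["p"],2),P,R.T@(P-O))
    cv2.imwrite(f"pics/{c}1.png",cv2.resize(f["image"][100:310,150:430],None,fx=2.5,fy=2.5,interpolation=cv2.INTER_CUBIC))
E
```

```text
1.3 ramp tcp [0.6718 0.0745 0.2055] yaw y 63.137841438071504 [ 0.0001  0.0001 -1.    ] 0.09343943230111607 [-0.2513  0.2143 -0.2587]
scene brass_sleeve 0.65 [ 0.5933 -0.0871  0.0468] [-0.0042 -0.0454  0.0468]
scene brass_sleeve 0.5 [ 0.7323 -0.0667  0.018 ] [-0.0301 -0.1835  0.018 ]
scene steel_sleeve 0.77 [ 0.5126 -0.1164  0.0459] [-0.0055  0.0404  0.0459]
scene steel_sleeve 0.16 [ 0.6463 -0.4223  0.0008] [-0.3383  0.0136  0.0008]
scene ramp 0.85 [ 0.5521 -0.0956 -0.0005] [ 0.0013 -0.0037 -0.0005]
scene slope 0.27 [ 0.3307 -0.4569  0.0023] [-0.2683  0.3233  0.0023]
scene crest 0.68 [0.5016 0.0405 0.0495] [ 0.1464 -0.0003  0.0495]
scene stop 0.74 [0.4874 0.0829 0.0434] [ 0.1911 -0.0006  0.0434]
scene start_top 0.57 [ 0.5455 -0.3279  0.0231] [-0.2162  0.0782  0.0231]
top brass_sleeve 0.71 [ 0.5845 -0.0837  0.0506] [ 0.0019 -0.0382  0.0506]
top brass_sleeve 0.55 [ 0.7217 -0.0658  0.0139] [-0.0258 -0.1738  0.0139]
top steel_sleeve 0.78 [ 0.5097 -0.1138  0.0464] [-0.0022  0.0423  0.0464]
top ramp 0.79 [ 0.5444 -0.0984 -0.0006] [ 0.0011  0.0045 -0.0006]
top crest 0.94 [0.496  0.0438 0.0436] [0.1513 0.004  0.0436]
top stop 0.96 [0.4854 0.0809 0.0403] [0.1899 0.0019 0.0403]
top start_top 0.58 [ 0.542  -0.3326  0.0211] [-0.2196  0.083   0.0211]
```

View pics/scene1.png

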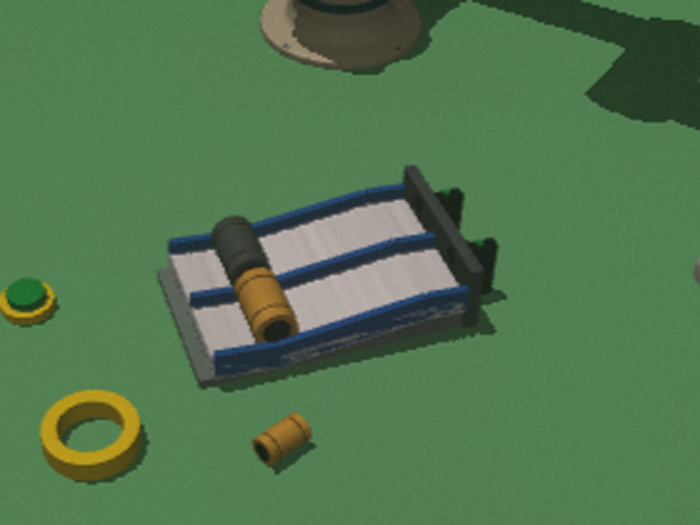

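The crop shows the brass sleeve in the near lane at (265,305) and the steel one at (240,245), so my ramp frame fits to about 2 mm. The move was refused, so the arm hasn't moved. I'll try again with every field given.

Request:
send_rows(
  steps=[
    {"x": 0,"y": 0,"z": 0,"wx": 0,"wy": 0,"wz": 8.8,"fingers": 3},
    {"x": 0,"y": 0,"z": 0,"wx": 0,"wy": 0,"wz": 8.8,"fingers": 3},
    {"x": 0,"y": 0,"z": 0,"wx": 0,"wy": 0,"wz": 8.8,"fingers": 3},
    {"x": 0,"y": 0,"z": 0,"wx": 0,"wy": 0,"wz": 8.8,"fingers": 3},
    {"x": 0,"y": 0,"z": 0,"wx": 0,"wy": 0,"wz": 8.8,"fingers": 3},
  ],
)

```text
t: 2.72
position: [0.2598, 0.513, 0.2055]
ee_rot: [[-0.304, 0.953, -0.0], [0.953, 0.304, 0.0], [0.0, -0.0, -1.0]]
force: [-0.7, 0.4, -0.6]
gripper_width: 0.0476
```

```bash
python3 m.py
```

```text
2.725 ramp tcp [0.6718 0.0745 0.2055] yaw y 17.702294792768452 [-0.  0. -1.] 0.04761186532258173 [-0.6581  0.3939 -0.573 ]
```

Request:
send_rows(
  steps=[
    {"x": -6,"y": 1,"z": 0,"wx": 0,"wy": 0,"wz": -1.3,"fingers": 3},
    {"x": -6,"y": 1,"z": 0,"wx": 0,"wy": 0,"wz": 0,"fingers": 3},
    {"x": -6,"y": 1,"z": 0,"wx": 0,"wy": 0,"wz": 0,"fingers": 3},
    {"x": -6,"y": 1,"z": 0,"wx": 0,"wy": 0,"wz": 0,"fingers": 3},
    {"x": -6,"y": 1,"z": 0,"wx": 0,"wy": 0,"wz": 0,"fingers": 3},
    {"x": -6,"y": 1,"z": 0,"wx": 0,"wy": 0,"wz": 0,"fingers": 3},
    {"x": -6,"y": 1,"z": 0,"wx": 0,"wy": 0,"wz": 0,"fingers": 3},
    {"x": -6,"y": 1,"z": 0,"wx": 0,"wy": 0,"wz": 0,"fingers": 3},
    {"x": -6,"y": 1,"z": 0,"wx": 0,"wy": 0,"wz": 0,"fingers": 3},
    {"x": -6,"y": 1,"z": 0,"wx": 0,"wy": 0,"wz": 0,"fingers": 3},
    {"x": -6,"y": 1,"z": 0,"wx": 0,"wy": 0,"wz": 0,"fingers": 3},
    {"x": -6,"y": 0.6,"z": 0,"wx": 0,"wy": 0,"wz": 0,"fingers": 3},
  ],
)

```text
t: 4.22
position: [0.6148, -0.1426, 0.2069]
ee_rot: [[-0.333, 0.943, 0.01], [0.943, 0.333, 0.005], [0.001, 0.011, -1.0]]
force: [0.4, 0.7, -0.6]
gripper_width: 0.0297
```

```bash
python3 m.py
```

```text
4.225 ramp tcp [-0.0636 -0.0477  0.2069] yaw y 19.436845674520427 [ 0.01    0.0051 -0.9999] 0.029736778609197666 [ 0.411   0.6966 -0.5525]
```

Request:
send_rows(
  steps=[
    {"x": 1.6,"y": -0.5,"z": 0,"wx": 0,"wy": 0,"wz": 0,"fingers": 3},
    {"x": 0,"y": 0,"z": 5,"wx": 0,"wy": 0,"wz": 0,"fingers": 3},
    {"x": 0,"y": 0,"z": 5,"wx": 0,"wy": 0,"wz": 0,"fingers": 3},
    {"x": 0,"y": 0,"z": 3,"wx": 0,"wy": 0,"wz": 0,"fingers": 3},
    {"x": 0,"y": 0,"z": 1,"wx": 0,"wy": 0,"wz": 0,"fingers": 3},
    {"x": 0,"y": 0,"z": 0,"wx": 0,"wy": 0,"wz": 0,"fingers": 3},
  ],
)

```text
t: 4.97
position: [0.6067, -0.1287, 0.0644]
ee_rot: [[-0.329, 0.944, 0.013], [0.944, 0.329, 0.005], [0.001, 0.014, -1.0]]
force: [-0.1, -1.3, 0.4]
gripper_width: 0.0299
```

```bash
python3 - <<'E'
from m import *
f=optics.grab_frame("scene")
cv2.imwrite("pics/s2.png",cv2.resize(f["image"][150:290,170:370],None,fx=3.5,fy=3.5,interpolation=cv2.INTER_CUBIC))
E
```

```text
4.975 ramp tcp [-0.0479 -0.0446  0.0644] yaw y 19.187144000072788 [ 0.0125  0.0054 -0.9999] 0.02991087128008787 [-0.095  -1.3086  0.3704]
```

View pics/s2.png

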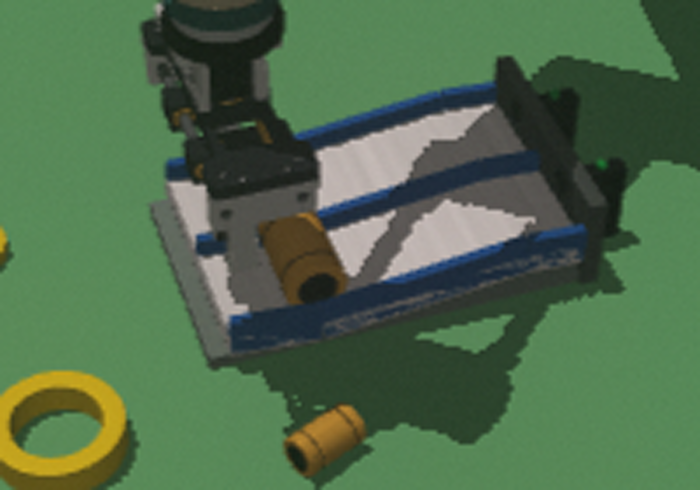

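The view shows the fingers just behind the brass sleeve (300,255 in the crop), over its own lane, and nothing is touched. I'll lower to 38 mm and approach gently.

Request:
send_rows(
  steps=[
    {"x": 0,"y": -0.2,"z": 1.3,"wx": 0,"wy": 0,"wz": 0,"fingers": 3},
    {"x": 0,"y": 0,"z": 1.3,"wx": 0,"wy": -0.6,"wz": 0,"fingers": 3},
    {"x": 0,"y": 0,"z": 0,"wx": 0,"wy": 0,"wz": 0,"fingers": 3},
    {"x": 0.4,"y": 0,"z": 0,"wx": 0,"wy": 0,"wz": 0,"fingers": 3},
    {"x": 0.4,"y": 0,"z": 0,"wx": 0,"wy": 0,"wz": 0,"fingers": 3},
    {"x": 0.4,"y": 0,"z": 0,"wx": 0,"wy": 0,"wz": 0,"fingers": 3},
  ],
)

```text
t: 5.78
position: [0.6047, -0.1186, 0.0427]
ee_rot: [[-0.328, 0.944, 0.026], [0.945, 0.328, -0.008], [-0.016, 0.022, -1.0]]
force: [-0.1, 0.6, 0.3]
gripper_width: 0.03
```

```bash
python3 m.py
```

```text
5.775 ramp tcp [-0.0376 -0.0459  0.0427] yaw y 19.176715938267797 [ 0.0263 -0.0078 -0.9996] 0.030043732014863874 [-0.0544  0.6239  0.2548]
```

Request:
send_rows(
  steps=[
    {"x": 0,"y": -0.3,"z": 0.5,"wx": 1.3,"wy": 0.9,"wz": 0,"fingers": 3},
    {"x": 0.4,"y": 0,"z": 0,"wx": 0,"wy": 0,"wz": 0,"fingers": 3},
    {"x": 0.4,"y": 0,"z": 0,"wx": 0,"wy": 0,"wz": 0,"fingers": 3},
    {"x": 0.4,"y": 0,"z": -0.05,"wx": 0,"wy": 0,"wz": 0,"fingers": 3},
    {"x": 0.4,"y": 0,"z": -0.05,"wx": 0,"wy": 0,"wz": 0,"fingers": 3},
  ],
)

```text
t: 6.4
position: [0.5994, -0.107, 0.0403]
ee_rot: [[-0.329, 0.944, 0.005], [0.944, 0.329, -0.006], [-0.008, 0.002, -1.0]]
force: [0.7, -3.4, 3.2]
gripper_width: 0.03
```

```bash
python3 - <<'E'
from m import *
for c in("scene","top"):
    f=optics.grab_frame(c)
    for r in optics.spot_point(c,"brass_sleeve")[:1]:
        P=w(f,r["at"]); print(c,r["p"],R.T@(P-O))
E
```

```text
6.4 ramp tcp [-0.0249 -0.0447  0.0403] yaw y 19.236699029689408 [ 0.0047 -0.0064 -1.    ] 0.029985957094875393 [ 0.6824 -3.4098  3.2471]
scene 0.77 [-0.0252 -0.1801  0.0186]
top 0.71 [ 0.0087 -0.0409  0.0517]
```

In contact: the force is about 3.4 N downhill and the sleeve has started up the slope. Continuing slowly.

Request:
send_rows(
  steps=[
    {"x": 0.4,"y": -0.03,"z": -0.05,"wx": 0,"wy": 0,"wz": 0,"fingers": 3},
    {"x": 0.4,"y": -0.03,"z": -0.05,"wx": 0,"wy": 0,"wz": 0,"fingers": 3},
    {"x": 0.4,"y": -0.03,"z": -0.05,"wx": 0,"wy": 0,"wz": 0,"fingers": 3},
    {"x": 0.4,"y": -0.03,"z": -0.05,"wx": 0,"wy": 0,"wz": 0,"fingers": 3},
    {"x": 0.4,"y": -0.03,"z": -0.05,"wx": 0,"wy": 0,"wz": 0,"fingers": 3},
    {"x": 0.4,"y": -0.03,"z": -0.05,"wx": 0,"wy": 0,"wz": 0,"fingers": 3},
    {"x": 0.4,"y": 0,"z": -0.05,"wx": 0,"wy": 0,"wz": 0,"fingers": 3},
    {"x": 0.4,"y": 0,"z": -0.05,"wx": 0,"wy": 0,"wz": 0,"fingers": 3},
  ],
)

```text
t: 7.6
position: [0.5879, -0.0771, 0.0448]
ee_rot: [[-0.33, 0.944, 0.008], [0.944, 0.33, -0.009], [-0.011, 0.005, -1.0]]
force: [1.1, -4.0, 3.3]
gripper_width: 0.0299
```

```bash
python3 - <<'E'
from m import *
for c in("scene","top"):
    f=optics.grab_frame(c)
    for r in optics.spot_point(c,"brass_sleeve")[:2]:
        P=w(f,r["at"]); print(c,r["p"],R.T@(P-O))
E
```

```text
7.6 ramp tcp [ 0.0071 -0.0436  0.0448] yaw y 19.246756520176664 [ 0.0078 -0.0087 -0.9999] 0.029914785934109206 [ 1.1054 -3.9746  3.3106]
scene 0.77 [ 0.0346 -0.0463  0.0524]
scene 0.61 [-0.0286 -0.1814  0.0173]
top 0.47 [ 0.0416 -0.0414  0.0522]
```

Request:
send_rows(
  steps=[
    {"x": 0.4,"y": -0.01,"z": -0.04,"wx": 0,"wy": 0,"wz": 0,"fingers": 3},
    {"x": 0.4,"y": -0.01,"z": -0.04,"wx": 0,"wy": 0,"wz": 0,"fingers": 3},
    {"x": 0.4,"y": -0.01,"z": -0.04,"wx": 0,"wy": 0,"wz": 0,"fingers": 3},
    {"x": 0.4,"y": -0.01,"z": -0.04,"wx": 0,"wy": 0,"wz": 0,"fingers": 3},
    {"x": 0.4,"y": -0.01,"z": -0.04,"wx": 0,"wy": 0,"wz": 0,"fingers": 3},
    {"x": 0.4,"y": -0.01,"z": -0.04,"wx": 0,"wy": 0,"wz": 0,"fingers": 3},
    {"x": 0.4,"y": -0.01,"z": -0.04,"wx": 0,"wy": 0,"wz": 0,"fingers": 3},
    {"x": 0.4,"y": -0.01,"z": -0.04,"wx": 0,"wy": 0,"wz": 0,"fingers": 3},
    {"x": 0.4,"y": 0,"z": -0.04,"wx": 0,"wy": 0,"wz": 0,"fingers": 3},
    {"x": 0.4,"y": 0,"z": -0.04,"wx": 0,"wy": 0,"wz": 0,"fingers": 3},
    {"x": 0.4,"y": 0,"z": -0.04,"wx": 0,"wy": 0,"wz": 0,"fingers": 3},
    {"x": 0.4,"y": 0,"z": -0.04,"wx": 0,"wy": 0,"wz": 0,"fingers": 3},
    {"x": 0.4,"y": 0,"z": -0.04,"wx": 0,"wy": 0,"wz": 0,"fingers": 3},
    {"x": 0.4,"y": 0,"z": -0.04,"wx": 0,"wy": 0,"wz": 0,"fingers": 3},
    {"x": 0.4,"y": 0,"z": -0.04,"wx": 0,"wy": 0,"wz": 0,"fingers": 3},
    {"x": 0.4,"y": 0,"z": -0.04,"wx": 0,"wy": 0,"wz": 0,"fingers": 3},
  ],
)

```text
t: 9.8
position: [0.5652, -0.0146, 0.0509]
ee_rot: [[-0.33, 0.944, 0.009], [0.944, 0.33, -0.011], [-0.013, 0.005, -1.0]]
force: [1.5, -4.4, 2.9]
gripper_width: 0.03
```

```bash
python3 - <<'E'
from m import *
for c in("scene","top"):
    f=optics.grab_frame(c)
    for r in optics.spot_point(c,"brass_sleeve")[:2]:
        P=w(f,r["at"]); print(c,r["p"],R.T@(P-O))
E
```

```text
9.8 ramp tcp [ 0.0736 -0.0424  0.0509] yaw y 19.26386383050671 [ 0.0087 -0.0111 -0.9999] 0.03004368151352084 [ 1.545  -4.4428  2.8636]
scene 0.68 [ 0.1036 -0.0483  0.0591]
scene 0.67 [-0.0282 -0.1799  0.012 ]
top 0.62 [ 0.1086 -0.0411  0.0654]
top 0.51 [-0.0284 -0.1763  0.0171]
```

Request:
send_rows(
  steps=[
    {"x": 0.4,"y": 0,"z": -0.04,"wx": 0,"wy": 0,"wz": 0,"fingers": 3},
    {"x": 0.4,"y": 0,"z": -0.04,"wx": 0,"wy": 0,"wz": 0,"fingers": 3},
    {"x": 0.4,"y": 0,"z": -0.04,"wx": 0,"wy": 0,"wz": 0,"fingers": 3},
    {"x": 0.4,"y": 0,"z": -0.04,"wx": 0,"wy": 0,"wz": 0,"fingers": 3},
    {"x": 0.4,"y": 0,"z": -0.04,"wx": 0,"wy": 0,"wz": 0,"fingers": 3},
    {"x": 0.4,"y": 0,"z": -0.04,"wx": 0,"wy": 0,"wz": 0,"fingers": 3},
    {"x": 0.4,"y": 0,"z": -0.04,"wx": 0,"wy": 0,"wz": 0,"fingers": 3},
    {"x": 0.4,"y": 0,"z": -0.04,"wx": 0,"wy": 0,"wz": 0,"fingers": 3},
    {"x": 0.3,"y": 0,"z": -0.02,"wx": 0,"wy": 0,"wz": 0,"fingers": 3},
    {"x": 0.3,"y": 0,"z": 0,"wx": 0,"wy": 0,"wz": 0,"fingers": 3},
    {"x": 0.3,"y": 0,"z": 0,"wx": 0,"wy": 0,"wz": 0,"fingers": 3},
    {"x": 0.3,"y": 0,"z": 0,"wx": 0,"wy": 0,"wz": 0,"fingers": 3},
    {"x": 0.3,"y": 0,"z": 0,"wx": 0,"wy": 0,"wz": 0,"fingers": 3},
    {"x": 0.3,"y": 0,"z": 0,"wx": 0,"wy": 0,"wz": 0,"fingers": 3},
  ],
)

```text
t: 11.75
position: [0.5447, 0.0368, 0.0521]
ee_rot: [[-0.329, 0.944, 0.002], [0.944, 0.329, -0.009], [-0.009, -0.001, -1.0]]
force: [0.4, -0.3, -0.1]
gripper_width: 0.03
```

```bash
python3 - <<'E'
from m import *
for c in("scene","top"):
    f=optics.grab_frame(c)
    for r in optics.spot_point(c,"brass_sleeve")[:2]:
        P=w(f,r["at"]); print(c,r["p"],R.T@(P-O))
E
```

```text
11.75 ramp tcp [ 0.1289 -0.0398  0.0521] yaw y 19.218866819099226 [ 0.0024 -0.0086 -1.    ] 0.030042600149777235 [ 0.4223 -0.2816 -0.0858]
scene 0.83 [-0.0279 -0.1803  0.0144]
scene 0.73 [ 0.1652 -0.0449  0.0655]
top 0.87 [ 0.1768 -0.0375  0.0659]
top 0.65 [-0.0299 -0.1774  0.0157]
```

The contact force has dropped to zero and both cameras put the sleeve at ramp x ≈ 0.171, which is the stop. I'll back off, rise, and check.

Request:
send_rows(
  steps=[
    {"x": -1,"y": 0,"z": 0,"wx": 0,"wy": 0,"wz": 0,"fingers": 3},
    {"x": 0,"y": 0,"z": -3,"wx": 0,"wy": 0,"wz": 0,"fingers": 3},
    {"x": 0,"y": 0,"z": -5,"wx": 0,"wy": 0,"wz": 0,"fingers": 3},
    {"x": -3,"y": -1,"z": -4,"wx": 0,"wy": 0,"wz": 0,"fingers": 0},
    {"x": -6,"y": -2,"z": 0,"wx": 0,"wy": 0,"wz": 0,"fingers": 0},
    {"x": -6,"y": -2,"z": 0,"wx": 0,"wy": 0,"wz": 0,"fingers": 0},
    {"x": -6,"y": -2,"z": 0,"wx": 0,"wy": 0,"wz": 0,"fingers": 0},
    {"x": -6,"y": -2,"z": 0,"wx": 0,"wy": 0,"wz": 0,"fingers": 0},
    {"x": -6,"y": -2,"z": 0,"wx": 0,"wy": 0,"wz": 0,"fingers": 0},
    {"x": 0,"y": 0,"z": 0,"wx": 0,"wy": 0,"wz": 0,"fingers": 0},
  ],
)

```text
t: 13.2
position: [0.5552, -0.3258, 0.1808]
ee_rot: [[-0.329, 0.944, 0.009], [0.944, 0.329, -0.014], [-0.016, 0.004, -1.0]]
force: [0.5, 0.8, -0.6]
gripper_width: 0.0006
```

```bash
python3 - <<'E'
from m import *
B=[]
for c in("scene","top"):
    f=optics.grab_frame(c)
    for q in("brass_sleeve","steel_sleeve","start_top"):
      for r in optics.spot_point(c,q)[:2]:
        P=w(f,r["at"]); print(c,q,r["p"],P,R.T@(P-O))
    hsv=cv2.cvtColor(f["image"],cv2.COLOR_BGR2HSV)
    u,v=[int(round(a)) for a in px(f,[.5445,-.3287,.022])]
    cv2.imwrite(f"pics/{c}3.png",cv2.resize(f["image"][v-70:v+70,u-60 if c=="scene" else u-180:u+200 if c=="scene" else u+60],None,fx=3,fy=3,interpolation=cv2.INTER_CUBIC)); print(u,v)
E
```

```text
13.2 ramp tcp [-0.2174  0.0683  0.1808] yaw y 19.186205995687917 [ 0.0088 -0.0141 -0.9999] 0.0006286373286092724 [ 0.5116  0.7905 -0.5716]
scene brass_sleeve 0.74 [ 0.731  -0.0638  0.0175] [-0.0269 -0.1832  0.0175]
scene brass_sleeve 0.65 [0.5355 0.0781 0.0647] [ 0.1709 -0.0446  0.0647]
scene steel_sleeve 0.6 [ 0.5112 -0.1169  0.0485] [-0.0056  0.0419  0.0485]
scene start_top 0.74 [ 0.5448 -0.3257  0.0219] [-0.2139  0.0781  0.0219]
159 216
top brass_sleeve 0.89 [0.5302 0.0821 0.0692] [ 0.1764 -0.0408  0.0692]
top brass_sleeve 0.63 [ 0.7234 -0.065   0.0167] [-0.0256 -0.1757  0.0167]
top steel_sleeve 0.59 [ 0.5058 -0.1101  0.0475] [0.0026 0.0448 0.0475]
top start_top 0.63 [ 0.5406 -0.3283  0.0189] [-0.215   0.0829  0.0189]
380 224
```

View pics/scene3.png

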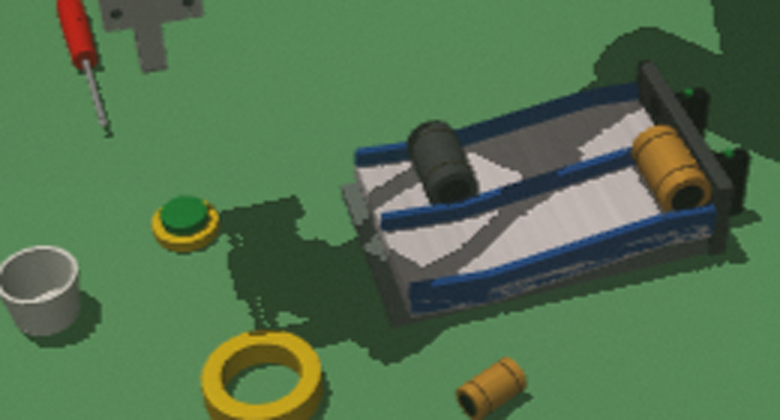

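View pics/top3.png

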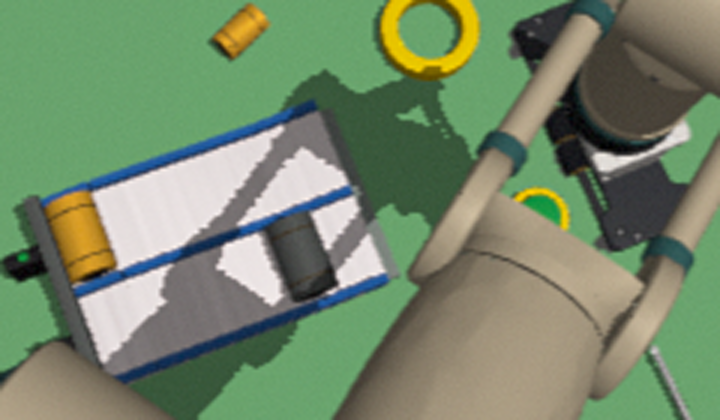

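Both views show the brass sleeve resting against the stop in its lane, with the steel sleeve still in the valley and the button clear. I'll go above the button.

Request:
send_rows(
  steps=[
    {"x": 0.2,"y": -1.1,"z": 0,"wx": 0.2,"wy": 0.9,"wz": 0,"fingers": 0},
    {"x": 0,"y": 0,"z": 5,"wx": 0,"wy": 0,"wz": 0,"fingers": 0},
    {"x": 0,"y": 0,"z": 5,"wx": 0,"wy": 0,"wz": 0,"fingers": 0},
    {"x": 0,"y": 0,"z": 3,"wx": 0,"wy": 0,"wz": 0,"fingers": 0},
    {"x": 0,"y": 0,"z": 0.5,"wx": 0,"wy": 0,"wz": 0,"fingers": 0},
    {"x": 0,"y": 0,"z": 0,"wx": 0,"wy": 0,"wz": 0,"fingers": 0},
  ],
)

```text
t: 14.35
position: [0.5446, -0.3196, 0.0469]
ee_rot: [[-0.34, 0.94, 0.003], [0.94, 0.34, -0.0], [-0.001, 0.002, -1.0]]
force: [0.1, -0.2, -0.2]
gripper_width: 0.0008
```

```bash
python3 - <<'E'
from m import *
f=optics.grab_frame("scene")
print(px(f,s["position"]),px(f,[.544,-.328,.022]))
cv2.imwrite("pics/s4.png",cv2.resize(f["image"][156:256,90:230],None,fx=5,fy=5,interpolation=cv2.INTER_CUBIC))
E
```

```text
14.35 ramp tcp [-0.2081  0.0763  0.0469] yaw y 19.865173146165212 [ 0.0028 -0.0004 -1.    ] 0.0007515838554307721 [ 0.0953 -0.1807 -0.1756]
(np.float64(161.70621493914717), np.float64(208.53687722455592)) (np.float64(159.67074070162204), np.float64(215.6609794541217))
```

View pics/s4.png

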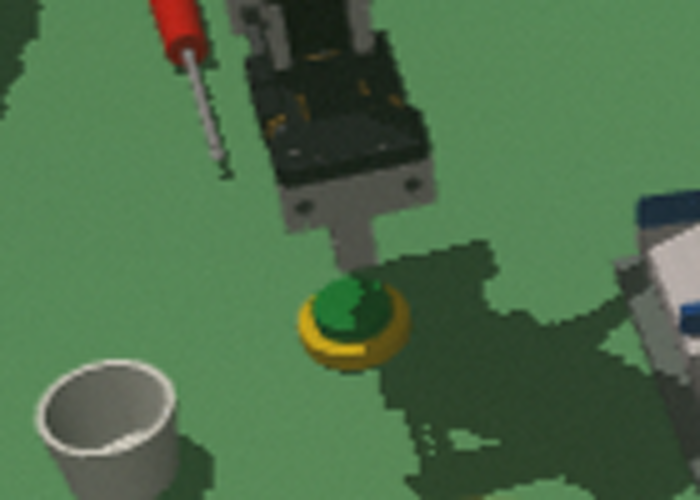

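The fingertip is at crop (358,270) and the button top is at (353,303). I'll shift about 7 mm and press.

Request:
send_rows(
  steps=[
    {"x": -0.7,"y": -0.2,"z": 0,"wx": 0,"wy": 0,"wz": 0,"fingers": 0},
    {"x": 0,"y": 0,"z": 1.7,"wx": 0,"wy": 0,"wz": 0,"fingers": 0},
    {"x": 0,"y": 0,"z": 0.5,"wx": 0,"wy": 0,"wz": 0,"fingers": 0},
    {"x": 0,"y": 0,"z": 0.3,"wx": 0,"wy": 0,"wz": 0,"fingers": 0},
    {"x": 0,"y": 0,"z": 0.3,"wx": 0,"wy": 0,"wz": 0,"fingers": 0},
  ],
)

```text
t: 15.02
position: [0.5473, -0.3291, 0.021]
ee_rot: [[-0.34, 0.94, 0.008], [0.94, 0.34, -0.005], [-0.007, 0.006, -1.0]]
force: [0.1, -0.2, 1.4]
gripper_width: 0.0004
```

Request:
send_rows(
  steps=[
    {"x": 0,"y": 0,"z": 0.3,"wx": 0,"wy": 0,"wz": 0,"fingers": 0},
    {"x": 0,"y": 0,"z": 0.3,"wx": 0,"wy": 0,"wz": 0,"fingers": 0},
    {"x": 0,"y": 0,"z": 0.2,"wx": 0,"wy": 0,"wz": 0,"fingers": 0},
  ],
)

```text
t: 15.4
position: [0.5474, -0.3292, 0.016]
ee_rot: [[-0.34, 0.94, 0.009], [0.94, 0.34, -0.005], [-0.008, 0.006, -1.0]]
force: [-3.3, 2.3, 16.7]
gripper_width: 0.0008
```

That is 16.7 N at z = 16 mm, so the button is on its bottom stop. I'll hold briefly, then release and rise.

Request:
send_rows(
  steps=[
    {"x": 0,"y": 0,"z": 0.1,"wx": 0,"wy": 0,"wz": 0,"fingers": 0},
    {"x": 0,"y": 0,"z": 0.1,"wx": 0,"wy": 0,"wz": 0,"fingers": 0},
  ],
)

```text
t: 15.65
position: [0.5473, -0.3291, 0.0163]
ee_rot: [[-0.34, 0.94, 0.009], [0.94, 0.341, -0.006], [-0.009, 0.007, -1.0]]
force: [-1.5, 0.2, 5.8]
gripper_width: 0.001
```

Request:
send_rows(
  steps=[
    {"x": 0,"y": 0,"z": -1,"wx": 0,"wy": 0,"wz": 0,"fingers": 0},
    {"x": 0,"y": 0,"z": -3,"wx": 0,"wy": 0,"wz": 0,"fingers": 0},
    {"x": 0,"y": 0,"z": -5,"wx": 0,"wy": 0,"wz": 0,"fingers": 0},
    {"x": 0,"y": 0,"z": -5,"wx": 0,"wy": 0,"wz": 0,"fingers": 0},
    {"x": 0,"y": 0,"z": 0,"wx": 0,"wy": 0,"wz": 0,"fingers": 0},
    {"x": 0,"y": 0,"z": 0,"wx": 0,"wy": 0,"wz": 0,"fingers": 0},
  ],
)

```text
t: 16.4
position: [0.546, -0.3278, 0.1605]
ee_rot: [[-0.341, 0.94, 0.009], [0.94, 0.341, -0.006], [-0.008, 0.007, -1.0]]
force: [-0.0, 0.4, -0.1]
gripper_width: 0.0005
```

```bash
python3 - <<'E'
from m import *
f=optics.grab_frame("scene")
for q in("brass_sleeve","steel_sleeve","start_top","screw_cup","tape_roll","driver"):
  for r in optics.spot_point("scene",q)[:2]:
    P=w(f,r["at"]); print(q,r["p"],P,R.T@(P-O))
cv2.imwrite("pics/s5.png",f["image"])
E
```

```text
16.4 ramp tcp [-0.2163  0.0776  0.1605] yaw y 19.91636232184565 [ 0.0094 -0.0056 -0.9999] 0.00047267635116611273 [-0.0031  0.3553 -0.0748]
brass_sleeve 0.79 [0.5345 0.0789 0.0615] [ 0.172  -0.0439  0.0615]
brass_sleeve 0.78 [ 0.7285 -0.0631  0.0168] [-0.0254 -0.1811  0.0168]
steel_sleeve 0.82 [ 0.51   -0.1144  0.0456] [-0.0028  0.0422  0.0456]
steel_sleeve 0.61 [ 0.6505  0.3704 -0.0001] [ 0.4098 -0.2485 -0.0001]
start_top 0.58 [ 0.5434 -0.3295  0.0235] [-0.2171  0.0807  0.0235]
start_top 0.26 [0.502  0.0417 0.0481] [ 0.1474 -0.001   0.0481]
screw_cup 0.65 [ 0.6488 -0.4234 -0.0022] [-0.3402  0.0116 -0.0022]
screw_cup 0.36 [0.4862 0.0822 0.0417] [0.1908 0.0007 0.0417]
tape_roll 0.86 [ 0.7254 -0.2392 -0.0014] [-0.1909 -0.1209 -0.0014]
driver 0.77 [ 0.3304 -0.4549  0.0044] [-0.2662  0.3229  0.0044]
```

View pics/s5.png

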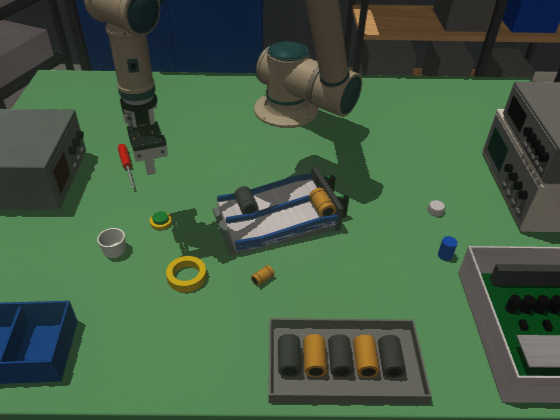

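The picture shows the brass sleeve at the stop (322,202), the steel sleeve in the valley (245,200), the button up again (161,217) and everything else in its place. The gripper is clear, so I'm handing in.

```bash
python3 -c "from plant import ctrl; print(ctrl.hand_in())"
```

```text
the job is handed in; nothing more can be done
None
```

The job is handed in. The brass sleeve is at the top stop, and the green button was pressed afterwards and came back up, by about 16.4 s on the robot's clock.

- **Sleeve:** I pushed the larger brass sleeve up its lane with two fingertips at about 30 mm/s. The contact force was about 5 N. Past the crest it rolled to the stop by itself, and the last picture puts it at ramp x = 172 mm, z = 61.5 mm. The given rest position is 172 and 63 mm.
- **Button:** I pressed it until it hit its bottom stop, at z = 16 mm. The force peaked at 16.7 N, then 5.8 N while held, against about 4 N needed to hold it down. I took this from force and height only, as no reading of the button's travel was available. After release the networks placed its top at 23.5 mm, so it is up again.
- **Everything else:** The steel sleeve, driver, cup and tape roll measured within a few millimetres of where they started. The knob, capacitor and small brass look-alike also looked unmoved in the last picture. The gripper was about 14 cm above the button, touching nothing.

**Failed or disagreeing checks:**
- My first move call was refused as invalid input. It went through once every field was filled in.
- The top camera placed the sleeves about 5 mm off the scene camera, within the networks' usual error.

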